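# Balance the jar of brass screws with weights

### The arm

A 6-joint arm with a two-finger parallel gripper is mounted at the origin on a cart in front of the work surface, level with it; the furniture and walls round the work are solid. World frame = base frame: x ahead of the robot, y to its left, z up, the work surface at z = 0. Lengths are in m, angles in rad, forces in N, time in s.
With the tool pointing down it reaches from about 0.25 to 0.85 m from the base axis. Payload 12.5 kg.
Tool frame: the origin (TCP) lies at the very end of the fingers, on their centre line; the grasp point (between the pads) lies 19 mm behind it; x points along the fingers, y is the direction in which the jaws open and shut, and the axes are right-handed (so a half turn about x gives the same grasp; the last joint's range is limited). The gripper opens to 93 mm and grips with 3 to 60 N. Pads are 15 mm wide; open, the fingers measure 128 mm over their backs; the gripper's body (75 mm by 188 mm) begins 65 mm behind the grasp point.
Start: joints at [-1.412, 0.351, 1.652, -0, 1.139, -0.085], TCP at [0.133, -0.534, 0.219] pointing down, gripper open.
Joint ranges: [-2.75, 2.75], [-0.79, 2.1], [0.01, 2.65], [-1.57, 4.71], [0.07, 3.14], [-2.87, 2.87]. Speed limits (rad/s): [2.22, 2.22, 2.79, 3.14, 3.14, 3.14].

### API

Orientations are given as a unit quaternion [w, x, y, z].
In Python, from plant import readout, viewer, sign_off gives the robot as it stands. The module is installed in compiled form; this text tells all that it offers.
- The arm moves only by the tool apply_moves, never from a script. Its argument "motion" is a list of rows, each a list of 3 entries, a list of its own where there are three numbers: the shift along the tool's x, y, z in cm, then the turn about the tool's x in rad, then the finger opening in cm, from 0 to 9.3. A call has 1 to 12 rows; each row shifts and turns the commanded pose from where the row before left it, along the tool's axes as they then stand; what a row does not reach is not made up. A row lasts 1/12 s, in which the tool goes at most 41.7 mm and 7.16 degrees, less where a joint would pass 70% of its speed; a pose out of reach is approached as far as the arm can. A call with a gripper value outside its range is refused whole. The fingers move at their own pace and stop on an object; "force" is the grip in N (left out, the last holds). Time passes only in rows, so rows that do not move let the fingers close. It gives the time, the measured TCP pose, the force and the opening at its end, in the units of the state.
- readout.observe(): the state, without advancing time (a new reading comes with each control period).
- viewer.read_camera(name): name is "scene" or "top" or "wrist"; returns a dict with "frame" (480x640x3 uint8, red, green, blue), "mtx" (3x3 intrinsics, pixels), "k1" (the pictures are not rectified: a ray, as slopes to the right and down, at radius r is drawn at 1 + k1 r^2 times it, then the intrinsics apply), "eye" and "rotation" of the camera in the world. Camera axes: x right, y up, looking along -z (the intrinsics and any distortion apply to the point x, -y, -z); pixel columns grow to the right and rows downward; lengths in m; the calibration is good to about 2 mm. A picture is of the moment at which its call begins. There is no depth.
- sign_off(): hands the job in, once; it reports no verdict.
The state is a dict: "t": time; "joint_positions": joint angles; "qvel": joint speeds; "tau": joint torques, N m; "position": TCP position; "eef_rot": TCP orientation; "wrist_force": force on the tool from outside, world axes, zero at the start; "moment": the same for the moment, N m; "finger_gap": opening from 0.0 (shut) to 1.0 (fully open).
Only numpy, scipy, OpenCV 4.12 (cv2) and the standard library are available. Lean on these libraries where they do the work, as an engineer would, in place of code of your own. Each camera call takes 0.05 s, during which the arm holds its last target.

### The job

The jar of brass screws on the one pan of the bench balance should weigh 300 g: check it. Of the three brass weights at the front of the worktop (small 100 g, middle 200 g, large 500 g), stand the small and the middle one, upright and side by side, on the empty pan, so that the beam swings level and stays level once you have let go.

Things in the scene. Friction and masses are not known exactly. Their poses are not given: they have to be found in the camera images.
- small (a point): The 100 g weight, loose: smallest of three upright brass cylinders with a knob on top, standing in a row, in any order, at the front of the worktop, at least 90 mm apart. Body 30 mm in diameter and 25 mm high, knob 19 mm in diameter, 44 mm high in all. The point is its centre, on its axis, 22 mm above its foot. z is its axis.
- middle (a point): The 200 g weight, loose, of the same brass shape: body 40 mm in diameter and 34 mm high, knob 25 mm in diameter, 56 mm high in all. The point is its centre, on its axis, 28 mm above its foot. z is its axis. (The large 500 g weight, 54 mm in diameter and 68 mm high, is not needed. The mitre saw right of the balance is solid and tall: come round in front of it.)
- pan_center (a point): Middle of the upper face of the balance's empty pan, a flat round steel plate 130 mm across without a rim, always level (z up); the jar (63 mm wide, 82 mm high, red lid) stands on the other pan, 210 mm away. It starts at its upper stop, 95 mm above the worktop, and stays there under one weight; level is 85 mm. A push of a few newtons sinks it. Weights may stand anywhere on it.
- beam (a joint): Tilt of the beam of the balance (blue base 250 x 110 mm, red pointer before a white dial 114 mm high between the pans): 0 is level; small plus middle weight bring it to rest within 0.025 of that. -0.1 (start) is the stop with the jar's pan down, +0.1 the stop with the other pan down. Damped, it settles within a second.
There are look-alikes about, which are no part of the job. What is shaped like the part that bears middle but black is not meant.

How it is judged:
At the end, for the whole second after the job is handed in: The small and the middle weight stand upright (within 10 degrees) on the face of the pan that was empty, their axes within its edge (65 mm of its middle), and the beam is at rest within 0.035 rad (2 degrees) of level (value of joint beam between -0.035 and 0.035 rad and velocity of joint beam between -0.03 and 0.03 rad/s and horizontal distance between each of small, middle and pan_center below 0.065 m and z of small in the frame of pan_center between 0.016 and 0.028 m and z of middle in the frame of pan_center between 0.022 and 0.034 m and angle between each of small, middle's own z axis and vertical below 0.17 rad); the robot touches nothing.
It also fails if it takes over 58 s, if anything falls off the work surface, if the arm or the gripper's body presses on something with over 40 N, if the wrist force passes 120 N, or if a joint passes its speed limit or range.

## Working session

There is one attempt and no reset: what is moved stays moved. The work goes in short steps, Python scripts to look and compute and a tool call to move; the robot and the scene stay as the last step left them, time stands still between calls to the robot, and variables do not carry over. Pictures are saved under pics/ and viewed, and the job is handed in when it is done.

Besides the shell and the picture viewer there is one more tool, called in YAML: its name, and indented under it one key for each argument. apply_moves: Moves the arm, as the interface text tells. Its arguments: {"type":"object","properties":{"motion":{"type":"array","items":{"type":"array"}},"force":{"type":"number"}},"required":["motion"]}

```bash
mkdir -p pics
cat > h.py <<'E'
import numpy as np, cv2
from plant import readout, viewer
def snap(name,fn):
    c=viewer.read_camera(name); cv2.imwrite(f'pics/{fn}.png',cv2.cvtColor(c['frame'],cv2.COLOR_RGB2BGR))
    np.savez(f'pics/{fn}.npz',**{k:np.array(v) for k,v in c.items()}); return c
def load(fn): 
    return dict(np.load(f'pics/{fn}.npz'))
def ray(c,u,v):
    K=np.array(c['mtx']);k1=float(c['k1'])
    p=cv2.undistortPoints(np.array([[[u,v]]],float),K,np.array([k1,0,0,0,0]))[0,0]
    d=np.array([p[0],-p[1],-1.0]); R=np.array(c['rotation']).reshape(3,3)
    return np.array(c['eye']),R@d
def onz(c,u,v,z):
    e,d=ray(c,u,v); return e+d*(z-e[2])/d[2]
def crop(fn,x0,y0,x1,y1,s,out):
    im=cv2.imread(f'pics/{fn}.png')[y0:y1,x0:x1]; cv2.imwrite(f'pics/{out}.png',cv2.resize(im,None,fx=s,fy=s,interpolation=cv2.INTER_CUBIC))
E
python3 - <<'E'
from h import *
for n in ['scene','top','wrist']:
    c=snap(n,n+'0'); print(n,c['eye'],c['k1'],np.array(c['rotation']).shape,np.array(c['mtx']).tolist())
print(readout.observe())
E
```

```text
scene [ 0.32850046 -0.35771128  0.90726227] -0.09766085942639798 (4,) [[604.3433966521236, 0.0, 322.4768931660083], [0.0, 604.3433966521236, 237.66732845547193], [0.0, 0.0, 1.0]]
top [0.36659679 0.25271125 0.94451083] -0.17475630385171373 (4,) [[562.1409034416625, 0.0, 308.2403815769272], [0.0, 562.1409034416625, 246.8388807166049], [0.0, 0.0, 1.0]]
wrist [ 0.21067393 -0.51361344  0.38486757] -0.04879595732343137 (4,) [[336.4585925160539, 0.0, 320.86587684457317], [0.0, 336.4585925160539, 239.40064341112733], [0.0, 0.0, 1.0]]
{'t': 0.15, 'joint_positions': array([-1.41160122e+00,  3.51073757e-01,  1.65223705e+00,  7.26033651e-07,
        1.13911326e+00, -8.46220539e-02]), 'qvel': array([-0.00052521, -0.00132421, -0.00181008,  0.00125908, -0.00152389,
        0.00209287]), 'tau': array([ 4.12720567e-06, -4.97461188e+01, -2.85345536e+01,  6.98582246e-02,
        2.45466881e-02, -7.92161677e-05]), 'position': array([ 0.13274825, -0.53348224,  0.21826153]), 'eef_rot': array([-0.08569516, -0.70184811, -0.08628266,  0.70186956]), 'wrist_force': array([0.59005024, 0.19070138, 0.83539994]), 'moment': array([-0.0649608 ,  0.00605143,  0.01162544]), 'finger_gap': 1.0016268853941297}
```

Rotation is a quaternion [w,x,y,z]; fix the helper.

```bash
sed -i "s/R=np.array(c\['rotation'\]).reshape(3,3)/R=q2R(c['rotation'])/" h.py
cat >> h.py <<'E'
from scipy.spatial.transform import Rotation as Ro
def q2R(q): q=np.array(q); return Ro.from_quat([q[1],q[2],q[3],q[0]]).as_matrix()
def proj(c,P):
    p=q2R(c['rotation']).T@(np.array(P)-np.array(c['eye'])); x=np.array([p[0]/-p[2],-p[1]/-p[2]])
    x=x*(1+float(c['k1'])*(x@x)); K=np.array(c['mtx']); return K[0,0]*x[0]+K[0,2],K[1,1]*x[1]+K[1,2]
E
python3 -c "
from h import *
print(q2R(readout.observe()['eef_rot']).round(3))
for n in ['scene','top','wrist']: print(n,q2R(load(n+'0')['rotation']).round(2).tolist())"
```

```text
[[-0.     0.241 -0.97 ]
 [ 0.001 -0.97  -0.241]
 [-1.    -0.001 -0.   ]]
scene [[0.96, 0.2, -0.18], [-0.27, 0.76, -0.6], [0.01, 0.62, 0.78]]
top [[-0.01, 0.99, -0.16], [-1.0, -0.01, 0.0], [-0.0, 0.16, 0.99]]
wrist [[0.24, 0.93, 0.27], [-0.97, 0.23, 0.07], [-0.0, -0.28, 0.96]]
```

View pics/scene0.png

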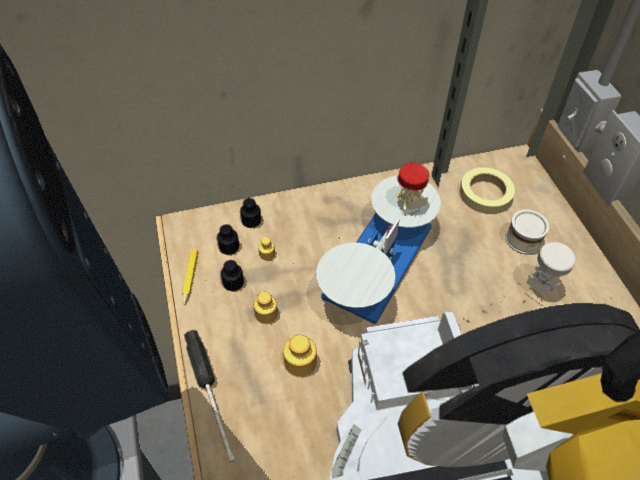

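View pics/top0.png

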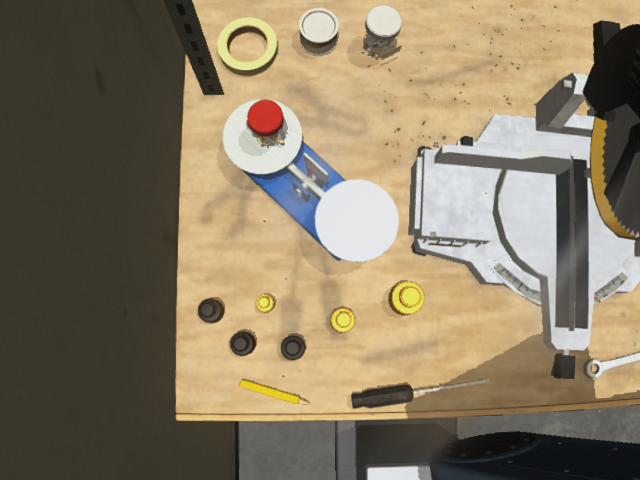

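View pics/wrist0.png

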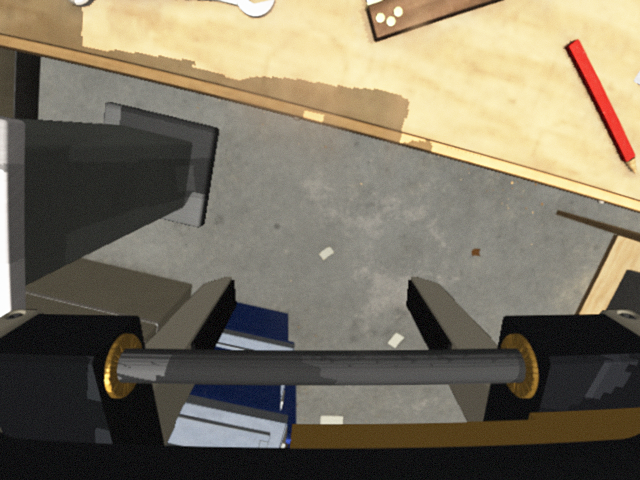

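The top view shows small at about (265,303), middle (343,320), large (408,297) and three black look-alikes at (210,310), (243,343), (293,347). The empty pan is at about (357,220) and the jar at (265,120). The saw is to the right. I'll zoom in to read these more closely.

```bash
python3 -c "
from h import *
crop('top0',190,270,450,370,3,'topw'); crop('top0',300,165,430,275,5,'topp'); crop('scene0',200,180,440,390,3,'sc')"
```

```text
(no output)
```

View pics/topw.png

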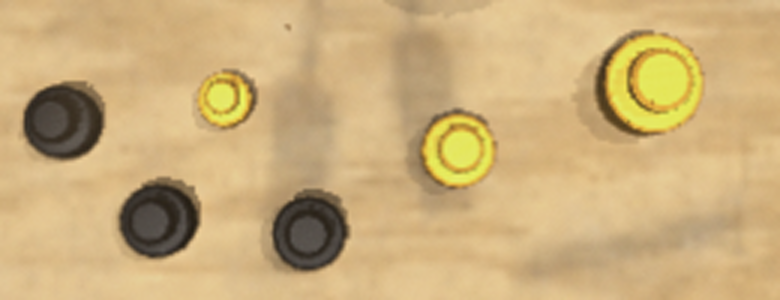

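View pics/topp.png

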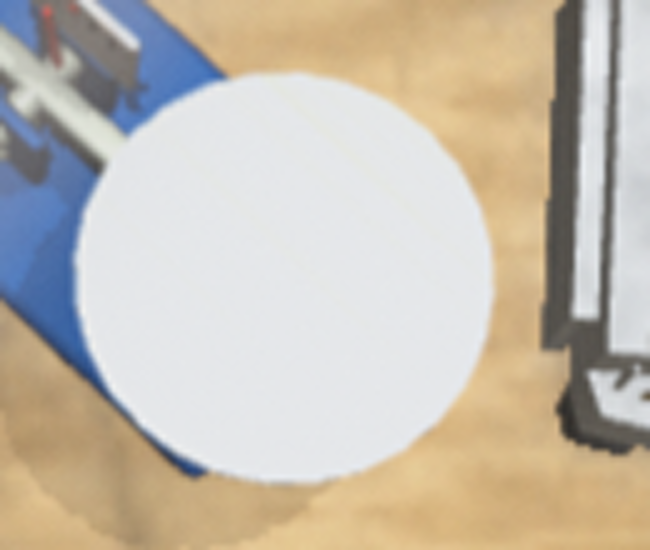

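View pics/sc.png

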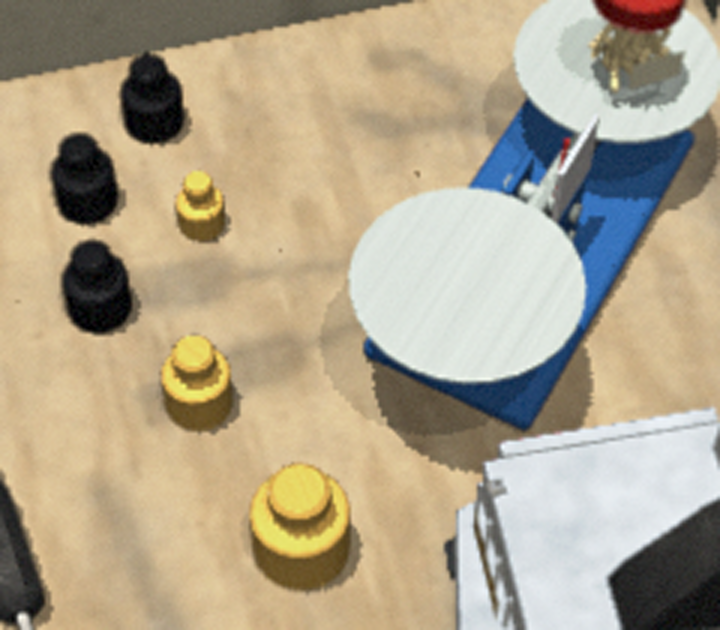

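```bash
python3 -c "
from h import *
t=load('top0');s=load('scene0')
def tri(a,b):
    e1,d1=ray(t,*a);e2,d2=ray(s,*b);A=np.c_[d1,-d2];x=np.linalg.lstsq(A,e2-e1,rcond=None)[0]
    return (e1+d1*x[0]+e2+d2*x[1])/2, np.linalg.norm(e1+d1*x[0]-e2-d2*x[1])
for n,a,b,z in [('small',(263.7,302.3),(266,240.3),.044),('mid',(343.3,319.7),(264.7,297),.056),('pan',(356.8,220.6),(355.7,274.7),.095),('blk1',(207,310),(249.5,202),.06),('blk2',(240.7,343),(226,229),.06),('blk3',(293,347),(231,265),.06),('large',(190+662/3,270+80/3),(300,343),.068)]:
    print(n,tri(a,b)[0].round(4),tri(a,b)[1].round(4),onz(t,*a,z).round(4),onz(s,*b,z).round(4))
print('jar',onz(t,265,117,.16), 'saw edge',onz(t,300+550/5,165+345/5,.05),onz(t,300+565/5,165+5/5,.05),onz(t,440,150,.1))
"
```

```text
small [0.4231 0.3241 0.0426] 0.0 [0.423 0.324 0.044] [0.4229 0.323  0.044 ]
mid [0.3938 0.1976 0.0535] 0.0004 [0.3935 0.1977 0.056 ] [0.3939 0.1959 0.056 ]
pan [0.5448 0.176  0.0924] 0.0001 [0.5442 0.1763 0.095 ] [0.5442 0.1744 0.095 ]
blk1 [0.4109 0.4136 0.0541] 0.0005 [0.4104 0.4125 0.06  ] [0.4106 0.4082 0.06  ]
blk2 [0.3576 0.3596 0.054 ] 0.0017 [0.3585 0.3589 0.06  ] [0.3566 0.3546 0.06  ]
blk3 [0.3515 0.2773 0.0538] 0.0005 [0.3518 0.2771 0.06  ] [0.3511 0.2727 0.06  ]
large [0.428  0.0915 0.0657] 0.0007 [0.4275 0.0919 0.068 ] [0.4281 0.0902 0.068 ]
jar [0.68944218 0.31395543 0.16      ] saw edge [0.53064943 0.08587203 0.05      ] [0.64588991 0.07562101 0.05      ] [0.65691414 0.04058805 0.1       ]
```

```bash
python3 -c "
from h import *
t=load('top0');s=load('scene0')
print('handle',onz(t,565,377,.05),onz(t,550,340,.08),onz(t,640,345,.05))
for z in (.1,.2,.3,.4): print(z,onz(t,620,238,z).round(3),onz(t,592,100,z).round(3), 'scene',onz(s,405,375,z).round(3),onz(s,400,430,z).round(3),onz(s,440,478,z).round(3))
"
```

```text
handle [ 0.29142316 -0.16541891  0.05      ] [ 0.35334768 -0.12837808  0.08      ] [ 0.33667994 -0.3089859   0.05      ]
0.1 [ 0.512 -0.255  0.1  ] [ 0.751 -0.234  0.1  ] scene [ 0.559 -0.018  0.1  ] [ 0.524 -0.095  0.1  ] [ 0.552 -0.172  0.1  ]
0.2 [ 0.495 -0.195  0.2  ] [ 0.706 -0.177  0.2  ] scene [ 0.53 -0.06  0.2 ] [ 0.499 -0.127  0.2  ] [ 0.525 -0.195  0.2  ]
0.3 [ 0.478 -0.135  0.3  ] [ 0.66  -0.119  0.3  ] scene [ 0.502 -0.102  0.3  ] [ 0.475 -0.16   0.3  ] [ 0.497 -0.218  0.3  ]
0.4 [ 0.461 -0.075  0.4  ] [ 0.615 -0.061  0.4  ] scene [ 0.473 -0.144  0.4  ] [ 0.451 -0.192  0.4  ] [ 0.469 -0.241  0.4  ]
```

apply_moves:
  motion:
    - [[0,0,0],0.122,9.3]
    - [[0,0,0],0.122,9.3]
    - [[0,-1.5,-0.4],0,9.3]
    - [[0,-3,-0.7],0,9.3]
    - [[0,-3,-0.7],0,9.3]
    - [[0,-3,-0.7],0,9.3]
    - [[0,-3,-0.7],0,9.3]
    - [[0,-3,-0.7],0,9.3]
    - [[0,-3,-0.7],0,9.3]
    - [[0,-3,-0.7],0,9.3]
    - [[0,-3,-0.7],0,9.3]
    - [[0,-2.5,-0.7],0,9.3]
  force: 20

```text
t: 1.15
position: [0.1997, -0.2518, 0.2184]
eef_rot: [0.0, -0.707, -0.0, 0.707]
wrist_force: [0.3, 0.2, 0.0]
finger_gap: 1.002
```

apply_moves:
  motion:
    - [[0,-2.7,-0.7],0,9.3]
    - [[0,-2.7,-0.7],0,9.3]
    - [[0,-2.7,-0.7],0,9.3]
    - [[0,-2.7,-0.7],0,9.3]
    - [[0,-2.7,-0.7],0,9.3]
    - [[0,-2.7,-0.7],0,9.3]
    - [[0,-2.7,-0.7],0,9.3]
    - [[0,-2.7,-0.7],0,9.3]
    - [[0,-2.7,-0.7],0,9.3]
    - [[0,-2.7,-0.7],0,9.3]
    - [[0,-2.7,-0.7],0,9.3]
    - [[0,-2.7,-0.7],0,9.3]

```text
t: 2.15
position: [0.2838, 0.0718, 0.2187]
eef_rot: [0.0, 0.707, 0.0, -0.707]
wrist_force: [0.1, 0.3, 0.7]
finger_gap: 0.998
```

apply_moves:
  motion:
    - [[0,-2.3,-1.3],0,6]
    - [[0,-2.3,-1.3],0,6]
    - [[0,-2.3,-1.3],0,6]
    - [[0,-2.3,-1.3],0,6]
    - [[0,-2.3,-1.3],0,6]
    - [[0,-2.3,-1.3],0,6]
    - [[0,-2.3,-1.3],0,6]
    - [[0,-2.3,-1.3],0,6]
    - [[0,-2.3,-1.3],0,6]
    - [[0,-2.3,-1.3],0,6]
    - [[0,-2.3,-1.3],0,6]
    - [[0,0,0],0,6]

```text
t: 3.15
position: [0.4284, 0.3261, 0.2182]
eef_rot: [0.0, 0.707, 0.001, -0.707]
wrist_force: [0.0, 0.2, -0.5]
finger_gap: 0.644
```

```bash
python3 -c "
from h import *
c=snap('wrist','w1');o=readout.observe();print(o['position'],o['joint_positions'],proj(c,[.423,.3235,.044]),proj(c,[.423,.3235,0]))"
```

```text
[0.42729478 0.32439774 0.21794255] [5.62533454e-01 3.27322958e-01 1.68698400e+00 8.24125219e-05
 1.12795907e+00 2.13221318e+00] (np.float64(324.49720496701633), np.float64(226.29762986822587)) (np.float64(324.1483633024444), np.float64(217.1372808267998))
```

View pics/w1.png

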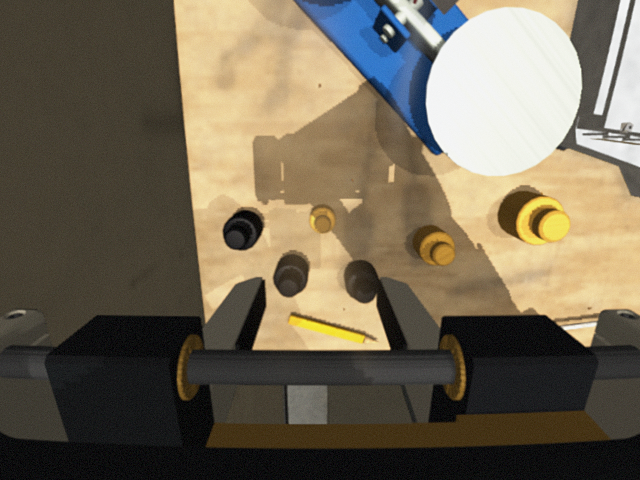

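apply_moves:
  motion:
    - [[2,0.1,0.43],0,5]
    - [[3,0,0],0,5]
    - [[3,0,0],0,5]
    - [[3,0,0],0,5]
    - [[3,0,0],0,5]
    - [[2,0,0],0,5]
    - [[1.5,0,0],0,5]
    - [[1.3,0,0],0,5]
    - [[0.8,0,0],0,5]
    - [[0,0,0],0,5]

```text
t: 4.03
position: [0.4217, 0.3212, 0.0215]
eef_rot: [-0.0, -0.706, 0.001, 0.708]
wrist_force: [-0.4, -0.5, -0.3]
finger_gap: 0.537
```

```bash
python3 -c "
from h import *
o=readout.observe();print(o['position'],o['finger_gap'])
c=snap('wrist','w2')"
```

```text
[0.42169315 0.32122223 0.02147715] 0.5365393807649714
```

View pics/w2.png

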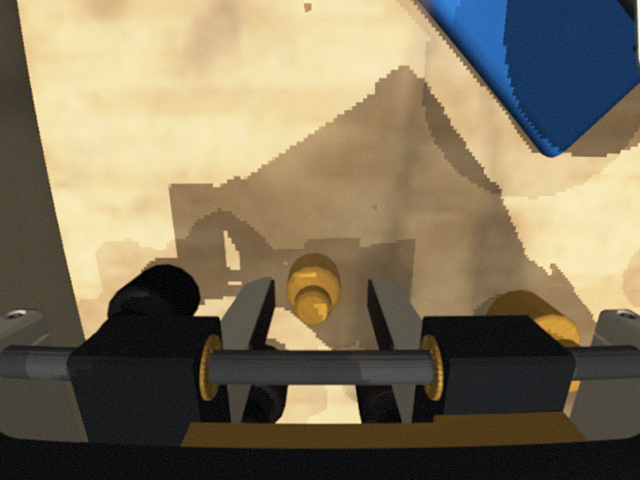

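apply_moves:
  motion:
    - [[0.7,-0.25,-0.13],0,5]
    - [[0.8,0,0],0,5]
    - [[0,0,0],0,5]
    - [[0,0,0],0,2.5]
    - [[0,0,0],0,2.5]
    - [[0,0,0],0,2.5]
    - [[0,0,0],0,2.5]
    - [[0,0,0],0,2.5]
  force: 20

```text
t: 4.75
position: [0.4241, 0.3248, 0.0079]
eef_rot: [-0.0, 0.707, 0.0, -0.707]
wrist_force: [-0.7, -0.2, 1.2]
finger_gap: 0.314
```

```bash
python3 -c "
from h import *
o=readout.observe();print(o['position'],o['finger_gap']*93,o['wrist_force'])
c=snap('wrist','w3')"
```

```text
[0.42411569 0.3248345  0.00791939] 29.175619734550285 [-0.67643457 -0.21793496  1.22897539]
```

View pics/w3.png

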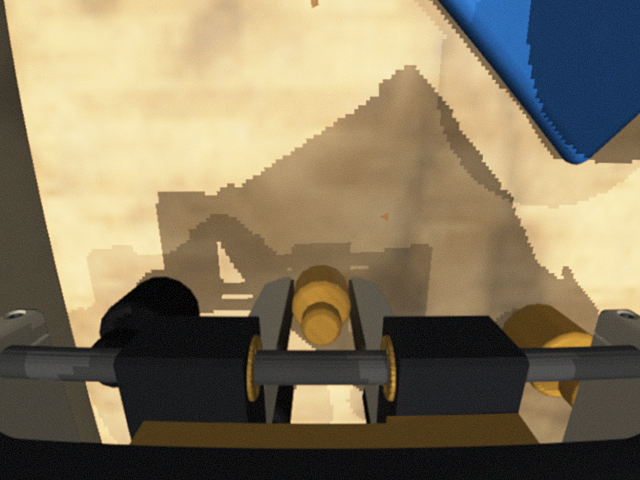

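apply_moves:
  motion:
    - [[-1,0,0],0,2.5]
    - [[-2,0,0],0,2.5]
    - [[-3,0,0],0,2.5]
    - [[-3,0,0],0,2.5]
    - [[-3,0,0],0,2.5]
    - [[-2.5,0,0],0,2.5]
    - [[-1,0,0],0,2.5]
    - [[0,2,-2],0,2.5]
    - [[0,2,-2],0,2.5]
    - [[0,2,-2],0,2.5]
    - [[0,2,-2],0,2.5]
    - [[0,2,-2],0,2.5]

```text
t: 5.8
position: [0.5243, 0.2235, 0.1621]
eef_rot: [-0.0, -0.707, 0.0, 0.707]
wrist_force: [-0.4, 0.6, -0.4]
finger_gap: 0.316
```

apply_moves:
  motion:
    - [[0,1.8,-1.8],0,2.5]
    - [[0,1.8,-1.7],0,2.5]
    - [[0,1.3,-1.1],0,2.5]
    - [[0,0,0],0,2.5]
    - [[0,0,0],0,2.5]

```text
t: 6.22
position: [0.5696, 0.1752, 0.1619]
eef_rot: [0.001, -0.707, 0.001, 0.708]
wrist_force: [-0.1, 0.8, -1.5]
finger_gap: 0.31
```

```bash
python3 -c "
from h import *
for i in range(3):
  c=snap('wrist','w4');o=readout.observe();print(o['position'],o['finger_gap']*93,o['wrist_force'])
s=snap('scene','s4')
crop('s4',200,130,460,330,3,'s4c')"
```

```text
[0.56925687 0.17585603 0.16203271] 29.271060128512374 [-0.18909964  0.55523759 -1.18407695]
[0.56912668 0.17623931 0.16222795] 29.293234884901224 [-0.40508492 -1.00150529 -1.08045464]
[0.56915018 0.17640616 0.16238231] 29.41998402300054 [-0.51237528 -0.35366103 -1.34762216]
```

View pics/s4c.png

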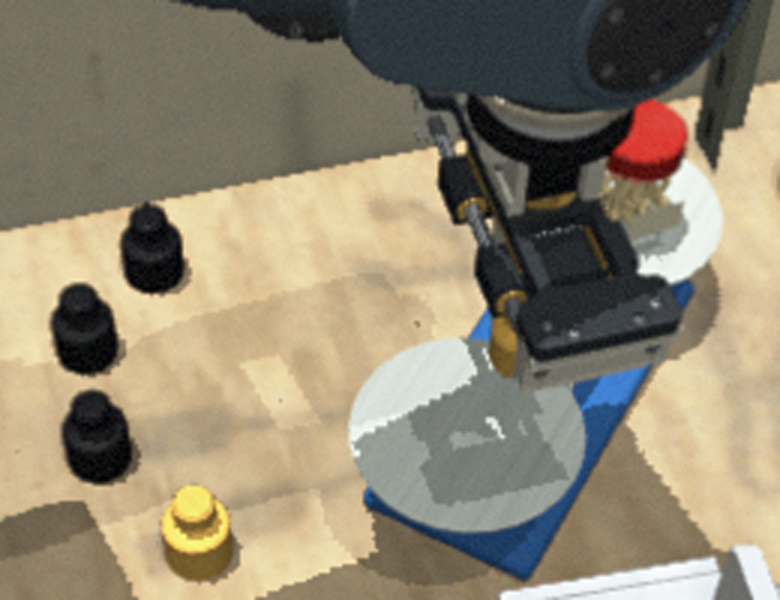

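View pics/w4.png

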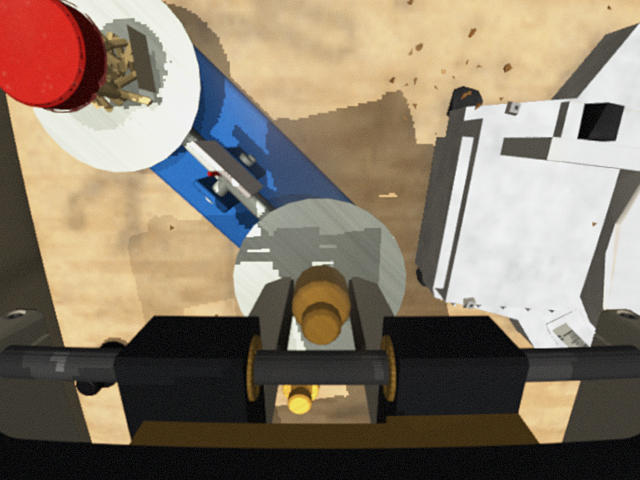

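apply_moves:
  motion:
    - [[1.5,0,0],0,2.5]
    - [[2,0,0],0,2.5]
    - [[1.2,0,0],0,2.5]
    - [[0.5,0,0],0,2.5]
    - [[0.3,0,0],0,2.5]
    - [[0.2,0,0],0,2.5]
    - [[0.2,0,0],0,2.5]
    - [[0.2,0,0],0,2.5]
    - [[0,0,0],0,2.5]
    - [[0,0,0],0,2.5]

```text
t: 7.25
position: [0.5703, 0.1758, 0.1022]
eef_rot: [-0.0, 0.707, 0.0, -0.707]
wrist_force: [-0.3, 0.2, 1.2]
finger_gap: 0.313
```

```bash
python3 -c "
from h import *
c=snap('wrist','w5');o=readout.observe();print(o['position'],o['finger_gap']*93,o['wrist_force'])
s=snap('scene','s5')
crop('s5',280,180,420,320,5,'s5c')"
```

```text
[0.5702628  0.17576466 0.10216279] 29.17609992430336 [-0.55852835  0.10119295  2.78235771]
```

View pics/s5c.png

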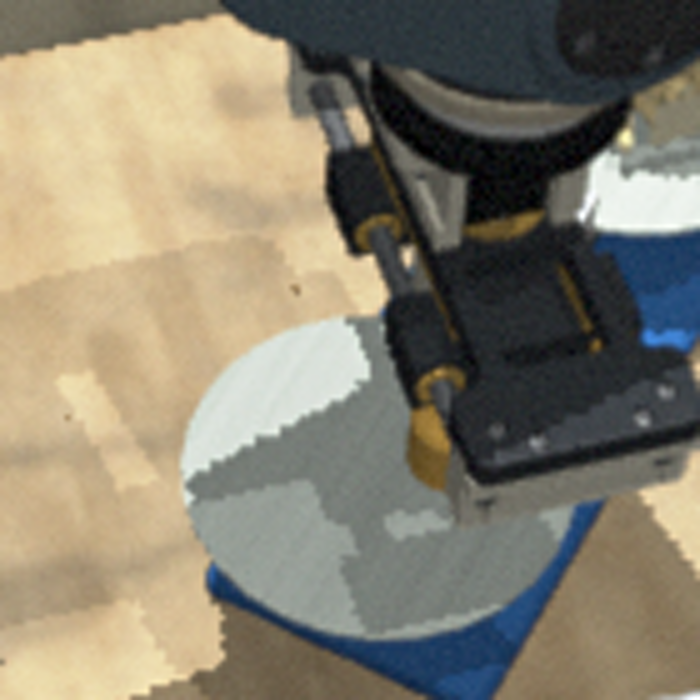

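View pics/w5.png

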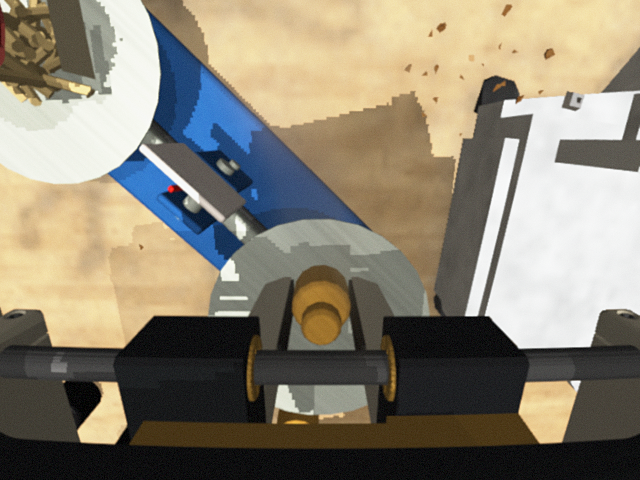

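Contact: Fz went from about -1.2 N to +2.8 N. I'll release and lift.

apply_moves:
  motion:
    - [[0,0,0],0,3.3]
    - [[0,0,0],0,3.8]
    - [[0,0,0],0,4.5]
    - [[0,0,0],0,4.5]
    - [[-0.5,0,0],0,4.5]
    - [[-1.5,0,0],0,4.5]
    - [[-2.5,0,0],0,4.5]
    - [[-2.5,0,0],0,4.5]
    - [[0,0,2],0,6]
    - [[0,0,3],0,6]
    - [[0,0,3],0,6]
    - [[0,0,3],0,6]

```text
t: 8.35
position: [0.4586, 0.1756, 0.1719]
eef_rot: [-0.0, 0.707, -0.0, -0.707]
wrist_force: [-0.6, 0.8, 0.7]
finger_gap: 0.638
```

apply_moves:
  motion:
    - [[0,-0.4,3],0,7]
    - [[0,-0.8,2.6],0,7]
    - [[0,-0.9,1],0,7]
    - [[0,0,0],0,6.5]
    - [[0,0,0],0,6.5]

```text
t: 8.77
position: [0.3942, 0.197, 0.1722]
eef_rot: [0.0, 0.708, 0.0, -0.707]
wrist_force: [0.3, 0.3, 0.2]
finger_gap: 0.704
```

```bash
python3 -c "
from h import *
c=snap('wrist','w6');o=readout.observe();print(o['position'],o['finger_gap']*93,o['wrist_force'])
print(proj(c,[.3937,.197,.056]))
t=snap('top','t6')
crop('t6',210,90,430,350,3,'t6c');crop('t6',330,180,410,240,8,'t6d')"
```

```text
[0.39470008 0.1967745  0.17206545] 65.0249568163246 [-0.27328537  0.04780801 -0.76377828]
(np.float64(322.11608328407783), np.float64(237.14204007439352))
```

View pics/t6c.png

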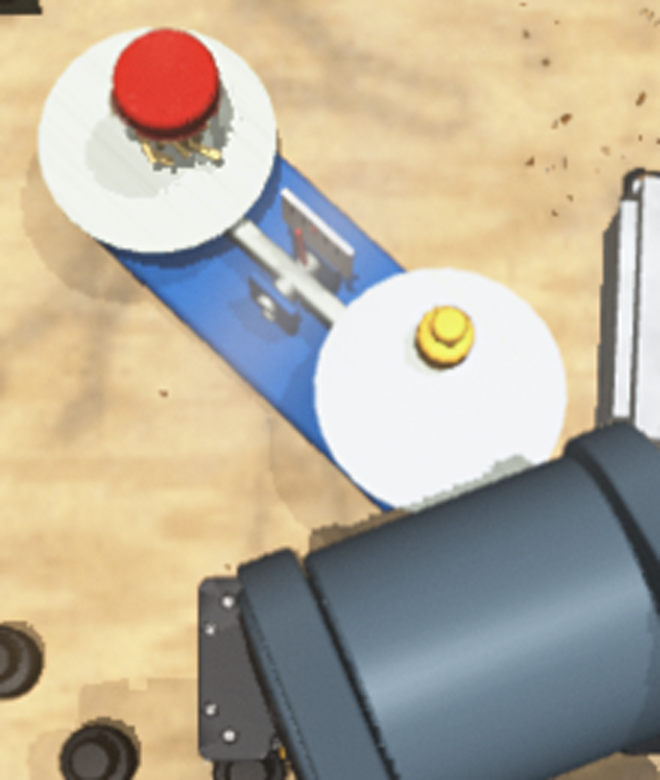

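View pics/w6.png

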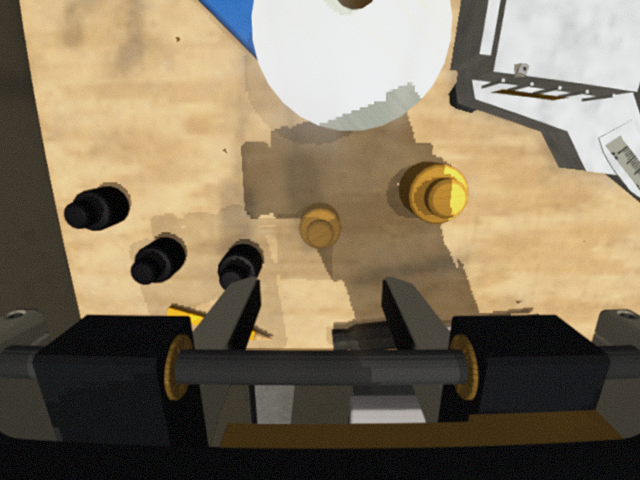

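Small stands upright on the pan at about (445,325) in the crop. The middle weight is centred between the open fingers, so I'll descend on it.

apply_moves:
  motion:
    - [[1.5,0,0],0,5.8]
    - [[3,0,0],0,5.8]
    - [[3,0,0],0,5.8]
    - [[2.5,0,0],0,5.8]
    - [[2,0,0],0,5.8]
    - [[1.4,0,0],0,5.8]
    - [[0.8,0,0],0,5.8]
    - [[0,0,0],0,5.8]
    - [[0,0,0],0,5.8]

```text
t: 9.62
position: [0.3944, 0.1966, 0.0298]
eef_rot: [0.0, -0.707, 0.0, 0.707]
wrist_force: [-0.3, -0.5, -0.3]
finger_gap: 0.622
```

```bash
python3 -c "
from h import *
c=snap('wrist','w7');o=readout.observe();print(o['position'],o['finger_gap']*93,o['wrist_force'])
"
```

```text
[0.39466137 0.19674547 0.03020173] 58.02534056874023 [0.6350032  0.93528642 0.08325194]
```

View pics/w7.png

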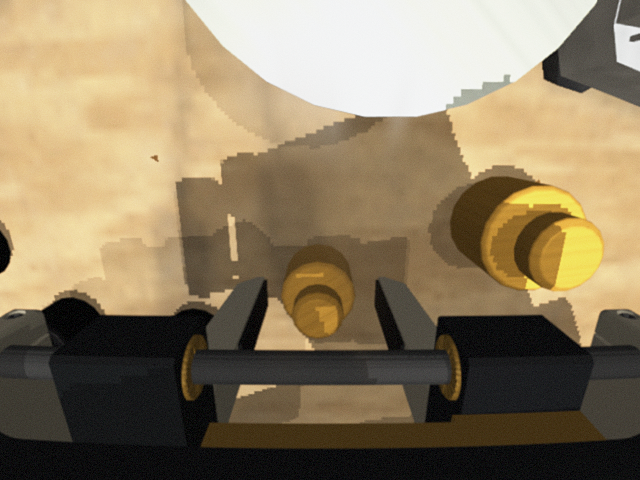

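apply_moves:
  motion:
    - [[1,-0.1,0],0,5.8]
    - [[1,0,0],0,5.8]
    - [[0,0,0],0,5.5]
    - [[0,0,0],0,3.4]
    - [[0,0,0],0,3.4]
    - [[0,0,0],0,3.4]
    - [[0,0,0],0,3.4]
    - [[0,0,0],0,3.4]

```text
t: 10.33
position: [0.3941, 0.1978, 0.0098]
eef_rot: [-0.0, 0.707, -0.0, -0.707]
wrist_force: [0.5, 0.5, -0.5]
finger_gap: 0.421
```

```bash
python3 -c "
from h import *
c=snap('wrist','w8');o=readout.observe();print(o['position'],o['finger_gap']*93,o['wrist_force'])
"
```

```text
[0.39406446 0.19778892 0.00981552] 39.43415439713958 [-0.70395138 -0.17373379  0.69812924]
```

View pics/w8.png

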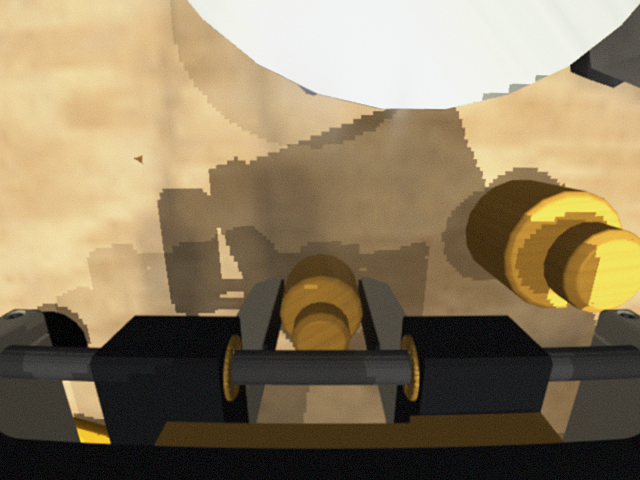

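apply_moves:
  motion:
    - [[-1,0,0],0,3.4]
    - [[-2,0,0],0,3.4]
    - [[-3,0,0],0,3.4]
    - [[-3,0,0],0,3.4]
    - [[-3,0,0],0,3.4]
    - [[-2.5,0,0],0,3.4]
    - [[-1.5,0,0],0,3.4]
    - [[0,0.3,-1.5],0,3.4]
    - [[0,0.5,-2.5],0,3.4]
    - [[0,0.5,-2.5],0,3.4]
    - [[0,0.5,-2.5],0,3.4]
    - [[0,0.4,-2],0,3.4]

```text
t: 11.38
position: [0.5052, 0.1752, 0.1704]
eef_rot: [-0.0, 0.707, -0.0, -0.707]
wrist_force: [0.2, 0.7, -2.2]
finger_gap: 0.427
```

apply_moves:
  motion:
    - [[0,0,-1.3],0,3.4]
    - [[0,0,0],0,3.4]
    - [[0,0,0],0,3.4]

```text
t: 11.63
position: [0.5165, 0.1755, 0.1698]
eef_rot: [0.0, -0.707, 0.0, 0.707]
wrist_force: [-0.8, 0.3, -1.8]
finger_gap: 0.425
```

```bash
python3 -c "
from h import *
c=snap('wrist','w9');o=readout.observe();print(o['position'],o['finger_gap']*93,o['wrist_force'])
s=snap('scene','s9')
crop('s9',280,180,420,320,5,'s9c')"
```

```text
[0.51599662 0.17566297 0.16973088] 39.72288654423538 [-0.80491031  0.89546075 -1.7565792 ]
```

View pics/s9c.png

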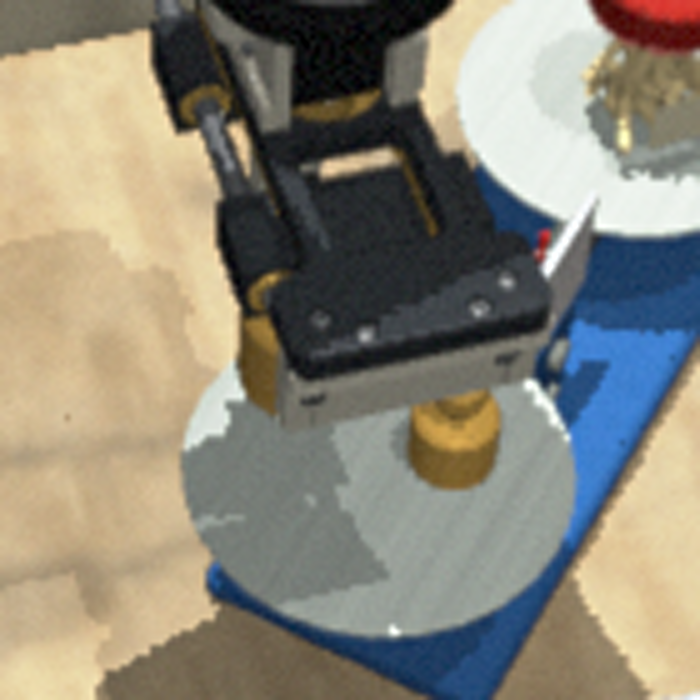

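View pics/w9.png

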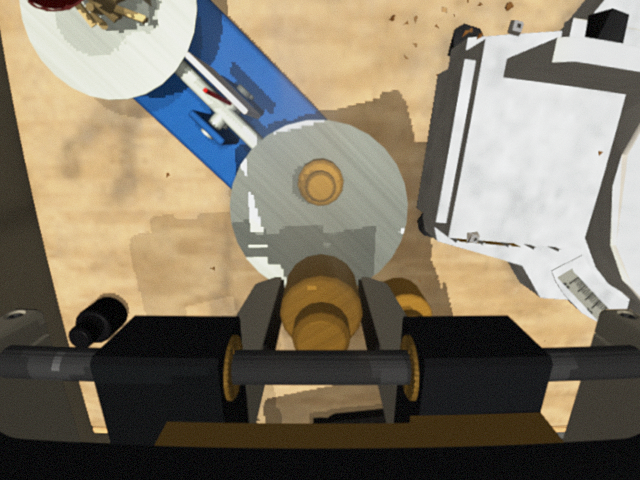

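apply_moves:
  motion:
    - [[2,0,0],0,3.4]
    - [[2,0,0],0,3.4]
    - [[1.2,0,0],0,3.4]
    - [[0.5,0,0],0,3.4]
    - [[0.3,0,0],0,3.4]
    - [[0.3,0,0],0,3.4]
    - [[0.2,0,0],0,3.4]
    - [[0.2,0,0],0,3.4]
    - [[0.2,0,0],0,3.4]
    - [[0.2,0,0],0,3.4]
    - [[0.2,0,0],0,3.4]
    - [[0,0,0],0,3.4]

```text
t: 12.73
position: [0.517, 0.1757, 0.0964]
eef_rot: [-0.0, 0.707, -0.0, -0.707]
wrist_force: [0.5, -0.1, -0.3]
finger_gap: 0.422
```

```bash
python3 -c "
from h import *
c=snap('wrist','w10');o=readout.observe();print(o['position'],o['finger_gap']*93,o['wrist_force'])
for i in range(4): viewer.read_camera('wrist');o=readout.observe();print(o['position'][2],o['wrist_force'])
s=snap('scene','s10')
crop('s10',280,180,420,320,5,'s10c')"
```

```text
[0.51698761 0.17570048 0.09658559] 39.697398119535094 [ 0.28095411 -0.58718098 -0.9072124 ]
0.09665584137696207 [-0.00494601 -1.24549775  0.32316819]
0.09669119693806255 [ 0.17199463 -0.17249127  0.25877719]
0.09672467848851744 [-1.10884309 -0.74538506  0.40767823]
0.09673845139623174 [ 0.26514781 -0.81897521 -0.71671708]
```

View pics/s10c.png

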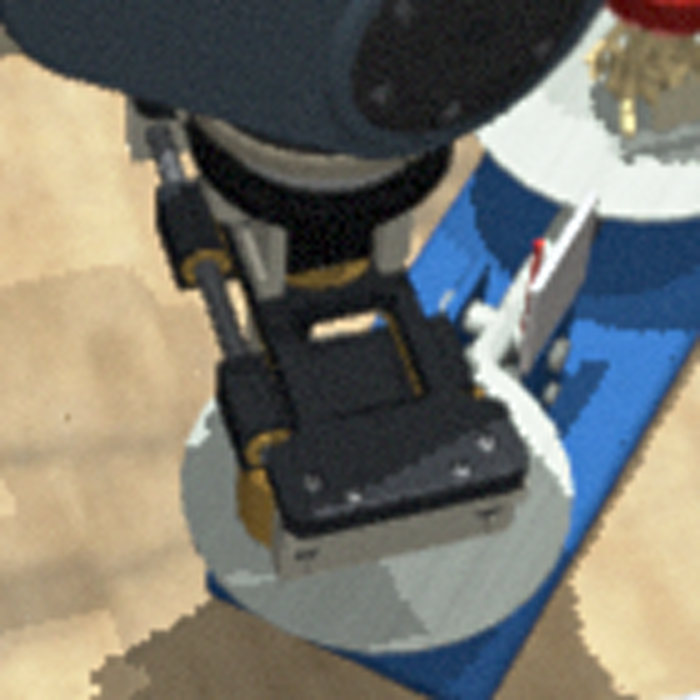

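The pan has sunk towards level and Fz is about 0, so the weight rests on the pan. I'll release gently.

apply_moves:
  motion:
    - [[0,0,0],0,4.2]
    - [[0,0,0],0,4.6]
    - [[0,0,0],0,5.2]
    - [[0,0,0],0,5.2]
    - [[0,0,0],0,5.2]
    - [[-0.5,0,0],0,5.2]
    - [[-1.5,0,0],0,5.2]
    - [[-2.5,0,0],0,5.2]
    - [[-2.5,0,0],0,5.2]
    - [[-2,0,0],0,5.2]
    - [[0,0,0],0,5.2]

```text
t: 13.95
position: [0.5187, 0.1762, 0.191]
eef_rot: [-0.001, 0.709, 0.001, -0.705]
wrist_force: [-0.2, 0.4, -1.1]
finger_gap: 0.557
```

apply_moves:
  motion:
    - [[0,0,2],0,5.2]
    - [[0,0,3],0,5.2]
    - [[0,0,3],0,5.2]
    - [[0,0,3],0,5.2]
    - [[0,0,3],0,5.2]
    - [[0,0,3],0,5.2]
    - [[0,0,2],0,5.2]
    - [[0,0,0],0,5.2]
    - [[0,0,0],0,5.2]
    - [[0,0,0],0,5.2]
    - [[0,0,0],0,5.2]
    - [[0,0,0],0,5.2]

```text
t: 14.95
position: [0.3276, 0.1757, 0.1865]
eef_rot: [0.0, -0.707, 0.0, 0.707]
wrist_force: [-0.1, -0.3, 0.1]
finger_gap: 0.564
```

```bash
python3 -c "
from h import *
o=readout.observe();print(o['position'],o['wrist_force'])
s=snap('scene','s11');t=snap('top','t11');w=snap('wrist','w11')
crop('s11',280,150,450,320,4,'s11c');crop('t11',220,90,420,270,4,'t11c')"
```

```text
[0.32764088 0.17571599 0.18651234] [-0.06794759 -0.33692655  0.14668069]
```

View pics/s11c.png

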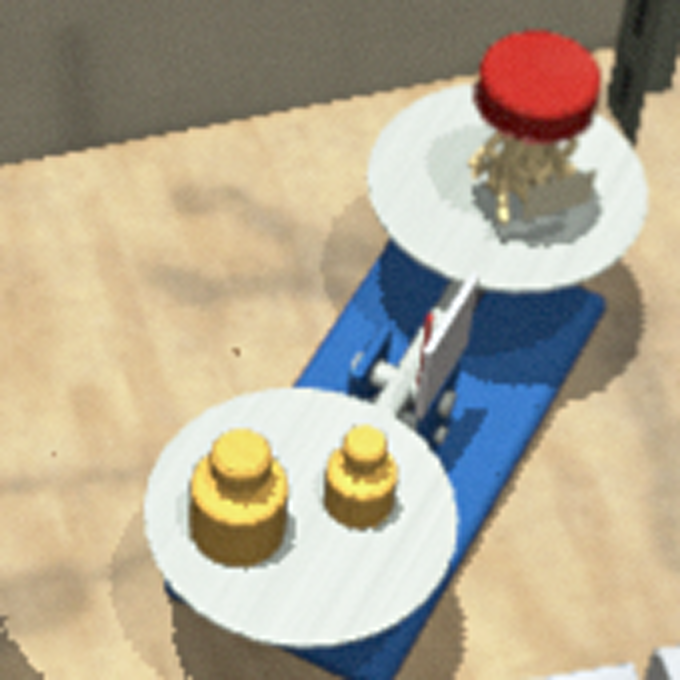

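View pics/t11c.png

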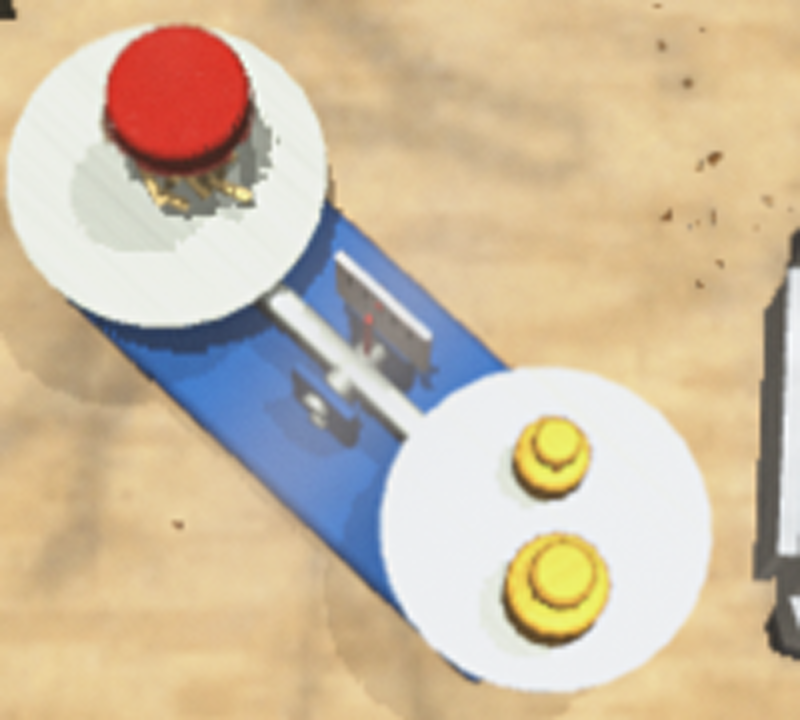

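```bash
python3 -c "
from h import *
t=load('top0');s=load('scene0')
def tri(a,b):
    e1,d1=ray(t,*a);e2,d2=ray(s,*b);x=np.linalg.lstsq(np.c_[d1,-d2],e2-e1,rcond=None)[0]
    return (e1+d1*x[0]+e2+d2*x[1])/2
print('pan',tri((356.4,222.1),(355.4,279)),'jarpan',tri((261.6,133.6),(407,196.8)))
for z in (.075,.085,.095): print(z,proj(s,[.5443,.1755,z]),proj(t,[.5443,.1755,z]))
# gauge scale
a=cv2.imread('pics/s11.png').astype(int)
viewer.read_camera('wrist')
s2=snap('scene','s12');b=cv2.imread('pics/s12.png').astype(int)
print('diff',abs(a-b)[150:330,280:450].max(),abs(a-b)[150:330,280:450].mean())
crop('s12',355,200,415,270,9,'s12c');crop('s9',355,200,415,270,9,'s9d')
"
```

```text
pan [0.54489421 0.17566698 0.08051639] jarpan [0.6923037  0.3252519  0.08318802]
0.075 (np.float64(354.88922382377723), np.float64(281.04241904030505)) (np.float64(356.2240013158032), np.float64(223.15832821260244))
0.085 (np.float64(355.22385624206663), np.float64(277.6198487767819)) (np.float64(356.75748394476204), np.float64(221.8716401635314))
0.095 (np.float64(355.5635965538956), np.float64(274.14259559714566)) (np.float64(357.3029336914252), np.float64(220.55588215897754))
diff 80 1.9844226579520696
```

View pics/s12c.png

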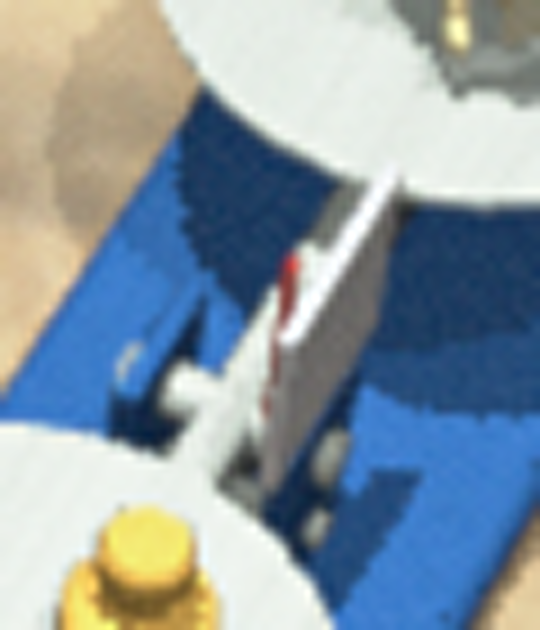

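```bash
python3 -c "
from h import *
def edge(fn,cols,y0,y1):
    g=cv2.imread(f'pics/{fn}.png').astype(int); r=[]
    for u in cols:
        c=g[y0:y1,u]; m=(c.max(1)-c.min(1)<32)&(c.min(1)>150)
        k=np.where(m)[0]; r.append(y0+k.max())
    return np.array(r)
for f in ('scene0','s11','s12'):
    print(f,edge(f,range(335,376,5),285,325), edge(f,range(390,421,5),205,240))
"
```

```text
scene0 [301 303 305 306 306 306 306 304 303] [233 225 225 226 226 226 225]
s11 [306 308 309 310 311 310 310 309 307] [234 226 221 221 222 221 221]
s12 [306 308 309 310 311 310 310 308 307] [234 226 221 221 222 222 221]
```

```bash
python3 -c "
from h import *
from scipy.optimize import least_squares
s=load('scene0')
def edgepts(fn,cols,y0,y1):
    g=cv2.GaussianBlur(cv2.imread(f'pics/{fn}.png'),(3,3),0).astype(float)[:,:,0]; r=[]
    for u in cols:
        c=g[y0:y1,u]; d=-np.diff(c); k=d.argmax(); 
        w=d[max(0,k-2):k+3].clip(0); r.append((u,y0+0.5+max(0,k-2)+(w*np.arange(len(w))).sum()/w.sum()))
    return r
a=np.linspace(0,2*np.pi,721)
def rim(cx,cy,z): return np.array([proj(s,[cx+.065*np.cos(t),cy+.065*np.sin(t),z]) for t in a])
def low(cx,cy,z,us):
    P=rim(cx,cy,z); cu,cv=proj(s,[cx,cy,z]); P=P[P[:,1]>cv-3]; P=P[P[:,0].argsort()]; return np.interp(us,P[:,0],P[:,1])
for nm,c,cols,w in (('pan',(.5448,.1757),range(335,378,2),(290,325)),('jar',(.6923,.3252),range(400,425,2),(208,240))):
    for f in ('scene0','s9','s11','s12'):
        if nm=='pan' and f=='s9': continue
        e=np.array(edgepts(f,cols,*w)); zs=np.linspace(.06,.11,11)
        m=[np.median(low(*c,z,e[:,0])-e[:,1]) for z in zs]; z=np.interp(0,-np.array(m)[::1] if m[0]<m[-1] and False else np.array(m)[::-1],zs[::-1]); print(nm,f,round(float(z),4))
"
```

```text
pan scene0 0.0973
pan s11 0.0845
pan s12 0.0844
jar scene0 0.0754
jar s9 0.0751
jar s11 0.0875
jar s12 0.0875
```

```bash
python3 -c "
from plant import sign_off,readout
print(readout.observe()['t'],sign_off())"
```

```text
the job is handed in; nothing more can be done
15.2 None
```

I stood the 100 g and 200 g weights upright, side by side, on the empty pan and handed the job in at about 15.2 s. The beam came to rest near level, so the jar checks out at about 300 g.

- **Weights:** In the scene and top pictures both stand upright. By the TCP readings at release they are at about (0.570, 0.176) and (0.517, 0.176). That is about 26 mm and 28 mm from the pan's middle; the limit is 65 mm.
- **Beam:** Measured from the pan edges, the weights' pan sits at 84.5 mm and the jar's pan at 87.5 mm. That gives a tilt of about +0.014 to +0.022 rad, depending on the reference used; the limit is 0.035. Two scene pictures 0.15 s or so apart gave pan heights within 0.1 mm of each other.
- **Disagreement:** My first rough reading of the same pictures, from pan centres picked by eye, put the weights' pan lower, at 80.5 mm. The same method read 92.4 mm at the start, where it should be 95 mm. Correcting for that gives about 83 mm, so it is also within the limit.
- **Robot:** The arm was about 0.2 m from the pan and touching nothing, with wrist force near zero.

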